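# Close up the coffee mill and set its burr gap

### The arm

A 6-joint arm with a two-finger parallel gripper is mounted at the origin on the work surface. World frame = base frame: x ahead of the robot, y to its left, z up, the work surface at z = 0. Lengths are in m, angles in rad, forces in N, time in s.
With the tool pointing down it reaches from about 0.375 to 0.9 m from the base axis. Payload 3.1 kg.
Tool frame: the origin (TCP) lies midway between the tips of the shut fingers; the grasp point (between the pads) lies 19 mm behind it; z points along the fingers, y is the line along which they close (so a half turn about z gives the same grasp; the last joint's range is limited). The gripper opens to 85 mm and grips with 20 to 120 N. Pads are 22 mm wide; open, the fingers measure 114 mm over their backs; the gripper's body (76 mm by 85 mm) begins 54 mm behind the grasp point. The pads swing forward as they close: fully open they stand 13 mm farther back than shut.
Start: joints at [-1.474, 0.527, 1.433, -0, 1.181, -0.178], TCP at [0.17, -0.602, 0.231] pointing down, gripper open.
Joint ranges: [-3.08, 3.08], [-0.75, 2.2], [0.22, 2.44], [-1.43, 4.57], [0, 2.65], [-2.85, 2.85]. Speed limits (rad/s): [2.79, 2.79, 3.14, 3.14, 3.14, 3.14].

### API

Orientations are given as a unit quaternion [x, y, z, w].
In Python, from station import manip gives the robot as it stands.
- The arm moves only by the tool move_arm, never from a script. Its argument "increments" is a list that holds one entry, the list of rows, each a list of 5 numbers: the gripper's target within -1 to 1 (shut at 1, half-way at 0, fully open at -1), then the shift along the world's x, y, z in m, then the turn about the world's z in degrees. In form: [[[fingers, dx, dy, dz, twist], ...]]. A call has 1 to 8 rows; each row shifts and turns the commanded pose from where the row before left it; what a row does not reach is not made up. A row lasts 1/10 s, in which the tool goes at most 50 mm and 8.59 degrees, less where a joint would pass 70% of its speed; a pose out of reach is approached as far as the arm can. A call with a gripper value outside its range is refused whole. The fingers move at their own pace and stop on an object; "newtons" is the grip in N (left out, the last holds). Time passes only in rows, so rows that do not move let the fingers close. It gives the time, the measured TCP pose, the force, the opening and the grip force at its end, in the units of the state.
- manip.sense(): the state, without advancing time (a new reading comes with each control period).
- manip.snapshot(name): name is "side" or "top"; returns a dict with "img" (480x640x3 uint8, red, green, blue), "fx", "fy", "cx", "cy" (pixels), "world_to_cam" (4x4, takes a point from world to camera coordinates). Camera axes: x right, y down, z forward; pixel columns grow to the right and rows downward; lengths in m; the calibration is good to about 2 mm. A picture is of the moment at which its call begins. There is no depth.
- manip.sign_off(): hands the job in; it is judged then, once.
Trained networks look in the newest picture that a camera, given by its name, has taken for a name from the list of things; names that differ only in an ending like _2 or _b are one class to them, and where a whole thing is asked for, a point or a joint stands for the part that bears it (a point fixed in the world has none). Each returns a list of dicts, best first, with "confidence" (0 to 1); they miss things now and then, are a little off and sometimes report something else, mostly with a low value. They report only what shows in the picture. A call takes as long as a camera call.
- manip.spot_in(label, camera): "xyz" ([x, y, z] in m, in world coordinates, good to about 4 mm: the middle of the surface that is visible of it).
- manip.mark_of(label, camera): "xyz" ([x, y, z] in m, in world coordinates, good to about 4 mm: a listed point, or the origin of a listed thing).
The state is a dict: "t": time; "q": joint angles; "qd": joint speeds; "tau": joint torques, N m; "tcp_pos": TCP position; "tool_rot": TCP orientation; "force": force on the tool from outside, world axes, zero at the start; "ft_torque": the same for the moment, N m; "finger_gap": opening from 0.0 (shut) to 1.0 (fully open); "gripper_force": force on a finger pad.
Only numpy, scipy, OpenCV 4.12 (cv2) and the standard library are available. Lean on these libraries where they do the work, as an engineer would, in place of code of your own. Each camera call takes 0.05 s, during which the arm holds its last target. There are 200 camera calls.

### The job

The coffee lab's burr mill has been cleaned and its round cover still stands open: swing the cover down until it is fully shut, without slamming it. Then turn the black adjuster knob on the cover clockwise until the burrs touch and it stops, back it off a quarter turn, and finish still gripping the knob at that setting (do not let go), so that I can tighten the lock ring under it. Leave the other things on the bench where they are.

Things in the scene. Friction and masses are not known exactly. Their poses are not given: they have to be found in the camera images.
- mill: burr mill, fixed: grey housing 220 x 150 mm, 108 mm tall (x -80 to 140, y -75 to 75 mm), aluminium chamber 120 mm across with its rim at 142 mm, spout on its -y side. Origin on the bench under the chamber's centre, z up. Hinge pin along the mill's x at y = 72, z = 142 mm. Cover shut: top face at 156.5 mm, knob straight over the origin, its underside at 179 and top at 205 mm.
- cover (a joint): angle of the mill's hinged cover, rad: 0 = shut, grows as the free edge (the mill's -y side when shut) swings up and over towards the mill's +y side, to a stop at 1.95. Starts at 1.3 to 1.8. Stiff hinge: the cover stays where it is left and must be pushed all the way down, with up to about 6 N at the lug. Mass about 0.6 kg.
- cover_hinge (a point): middle of the hinge pin; the frame turns with the cover: x along the pin, -y towards the free edge, z out of its top (outer) face. The cover: a disc 120 mm across, centre 72 mm from the pin, top face 14.5 mm above the pin's axis. On it: the knob (centre, to 63 mm above the pin's axis), a brass lock ring at its foot (34 mm across, 8 tall), a feed port 40 mm towards +x (30 mm across, 12 tall).
- cover_lug (a point): the cover's lifting lug, a flat aluminium tab on its free edge, 36 mm wide and 10 mm thick, standing out from 60 to 87 mm from the cover's centre. The point is the middle of the tab's top (outer) face, 142 mm from the hinge pin towards the free edge and 13.5 mm above the pin's axis; axes as cover_hinge.
- adjuster (a joint): angle of the adjuster's spindle and knob, rad: 0 = seated (burrs touching, a hard stop), grows as it is turned anticlockwise (seen from above) and so backed off, to 6.1. It starts between 2.1 and 3.4. It turns with a steady friction of 0.12 N m, stays where it is left and does not rise or sink noticeably.
- knob: adjuster knob on the cover: black, round, fluted, 44 mm in diameter, 26 mm tall, on a 14 mm spindle that leaves 14 mm free between the knob and the lock ring; a white index line on its top and side points along its x axis. Origin at the centre of its underside, z along its axis, upwards when the cover is shut.
- knob_mid (a point): centre of the adjuster knob, on its axis, 13 mm above its underside: the height to grip; axes as knob
- catch_pan: bystander: steel catch pan under the mill's spout, 100 x 80 x 34 mm, with a dark wooden handle towards its -x, 151 mm out from its centre; origin under the pan's centre
- brush: bystander: cleaning brush, 170 mm long, lying along its x axis on the hinge side of the mill; origin on its underside
- hopper: bystander: the mill's clear plastic hopper, a funnel standing on its 40 mm neck, 104 mm across and 85 mm tall; origin at the centre of its foot
- bowl_a: bystander: glass cupping bowl, 84 mm across, 55 mm tall; origin at the centre of its underside
- bowl_b: bystander: another glass cupping bowl, the same; origin at the centre of its underside
- sample_tray: bystander: pale blue plastic sample tray, 150 x 110 x 45 mm; origin at the centre of its underside
- scoop: bystander: steel bean scoop, 200 mm long with its handle, 75 mm wide, 35 mm tall; origin on its underside

How it is judged:
By the outcome, as a careful person would: the job done as asked, in the order asked, and still so for the second after the job is handed in, while the arm keeps its last pose, push and grip.
It also fails if it takes over 58 s, if anything falls off the work surface, if the arm or the gripper's body presses on something with over 40 N, if the wrist force passes 120 N, or if a joint passes its speed limit or range.

## Working session

There is one attempt and no reset: what is moved stays moved. The work goes in short steps, Python scripts to look and compute and a tool call to move; the robot and the scene stay as the last step left them, time stands still between calls to the robot, and variables do not carry over. Pictures are saved under pics/ and viewed, at most 10 in all, crops included, and the job is handed in when it is done.

Besides the shell and the picture viewer there is one more tool, called by a JSON object that holds its "method" and its "body", one argument or row to a line. move_arm: Moves the arm, as the interface text tells. Its arguments: {"type":"object","properties":{"increments":{"type":"array","items":{"type":"array","items":{"type":"array","items":{"type":"number"}}}},"newtons":{"type":"number"}},"required":["increments"]}

```bash
mkdir -p pics; ls; python3 - <<'E'
from station import manip
import cv2, numpy as np
for c in ("side","top"):
    s=manip.snapshot(c); cv2.imwrite(f"pics/{c}0.png",s["img"][:,:,::-1])
    print(c,np.round(np.linalg.inv(s["world_to_cam"])[:3],3).tolist(),s["fx"])
    for l in ("mill","cover_hinge","cover_lug","knob","knob_mid","catch_pan","brush","hopper","bowl_a","sample_tray","scoop"):
        print(l,[(np.round(d["xyz"],3).tolist(),round(d["confidence"],2)) for d in manip.mark_of(l,c)[:3]])
print(manip.sense())
E
```

```text
pics
side [[-0.998, -0.038, 0.046, 0.418], [-0.06, 0.622, -0.78, 0.872], [0.001, -0.782, -0.624, 0.844]] 452.99445449591394
mill [([0.515, 0.019, 0.001], 0.63)]
cover_hinge [([0.503, 0.091, 0.139], 0.91), ([0.5, 0.115, 0.223], 0.34)]
cover_lug [([0.51, 0.072, 0.284], 0.69)]
knob [([0.448, 0.421, -0.0], 0.56), ([0.519, 0.019, -0.001], 0.49)]
knob_mid [([0.499, 0.124, 0.221], 0.87), ([0.621, 0.418, -0.001], 0.4)]
catch_pan []
brush [([0.488, 0.184, -0.002], 0.62)]
hopper [([0.475, -0.459, -0.0], 0.62)]
bowl_a [([0.34, -0.452, 0.002], 0.84), ([0.448, 0.422, 0.003], 0.66)]
sample_tray [([0.622, 0.418, 0.002], 0.8), ([0.472, -0.462, -0.001], 0.27), ([0.511, 0.072, 0.283], 0.26)]
scoop [([0.624, -0.428, 0.002], 0.8)]
top [[-0.029, -0.993, 0.111, 0.326], [-0.999, 0.031, 0.018, -0.027], [-0.021, -0.111, -0.994, 1.369]] 542.9286780756291
mill [([0.513, 0.021, -0.003], 0.79)]
cover_hinge [([0.51, 0.095, 0.141], 0.96), ([0.338, -0.45, -0.003], 0.43)]
cover_lug [([0.51, 0.072, 0.277], 0.7)]
knob [([0.504, 0.113, 0.223], 0.62), ([0.622, 0.412, -0.003], 0.38)]
knob_mid [([0.498, 0.126, 0.226], 0.5
[... 341 characters left out ...]
28, -0.431, -0.0], 0.67)]
{'t': 1.2, 'q': array([-1.47447694e+00,  5.27472585e-01,  1.43267981e+00,  1.61602257e-05,
        1.18135523e+00, -1.78500632e-01]), 'qd': array([ 0.00022472,  0.00050353, -0.00072225,  0.00242334,  0.00124253,
       -0.00090739]), 'tau': array([ 2.14269589e-04, -4.42333746e+01, -1.78419453e+01, -7.42987640e-05,
        8.66048304e-04,  9.12106657e-06]), 'tcp_pos': array([ 0.16964121, -0.60154055,  0.2313337 ]), 'tool_rot': array([9.90574509e-01, 1.36974961e-01, 5.72248256e-06, 4.27849016e-05]), 'force': array([ 0.1178518 , -0.43557144,  0.08731827]), 'ft_torque': array([ 0.0150257 , -0.01350902,  0.05309012]), 'gripper_force': 0.0, 'finger_gap': 1.00230984604926}
```

View pics/side0.png

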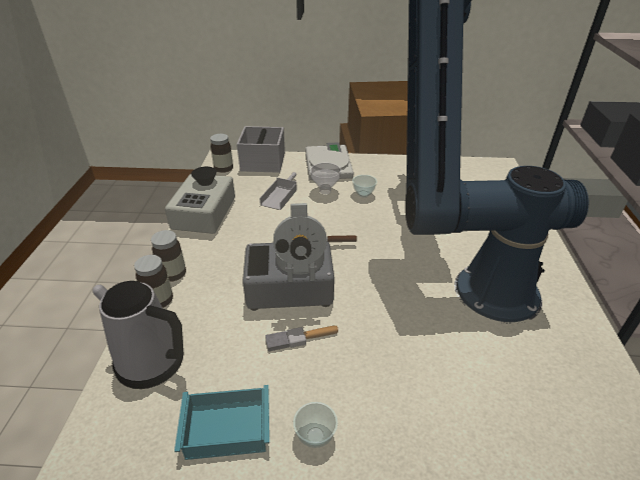

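View pics/top0.png

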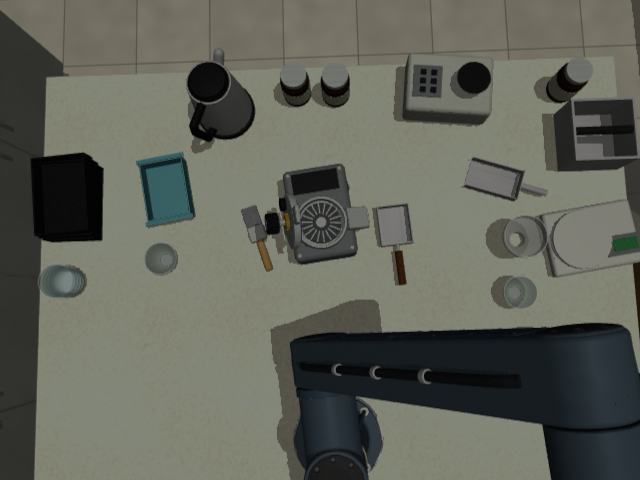

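Both views agree. The cover is at about 1.33 rad, with its hinge near (0.507, 0.093, 0.140), lug near (0.510, 0.072, 0.280) and mill yaw about +7.5°. In the side view the cover is at pixel (300, 243). In the top view the knob is at (272, 223) and the spout at (357, 217). The fingers go behind the lug, shut, and push.

{"method": "move_arm", "body": {
  "increments": [
    [[1, 0.0165, 0.036, 0.01, 4], [1, 0.0165, 0.036, 0.01, 4], [1, 0.0165, 0.036, 0.01, 4], [1, 0.0165, 0.036, 0.01, 4], [1, 0.0165, 0.036, 0.01, 4], [1, 0.0165, 0.036, 0.01, 4], [1, 0.0165, 0.036, 0.01, 4], [1, 0.0165, 0.036, 0.01, 4]]
  ]
}}

```text
t: 2.0
tcp_pos: [0.3021, -0.312, 0.3119]
tool_rot: [0.914, 0.406, 0.0, 0.0]
force: [-0.1, -0.1, -0.4]
finger_gap: 0.001
gripper_force: 0.0
```

{"method": "move_arm", "body": {
  "increments": [
    [[1, 0.0165, 0.036, 0.01, 4], [1, 0.0165, 0.036, 0.01, 4], [1, 0.0165, 0.036, 0.01, 4], [1, 0.0165, 0.036, 0.01, 4], [1, 0.0165, 0.036, 0.01, 4], [1, 0.0165, 0.036, 0.01, 4], [1, 0.0165, 0.036, 0.0, 4], [1, 0.0165, 0.036, 0.0, 4]]
  ]
}}

```text
t: 2.8
tcp_pos: [0.4342, -0.024, 0.372]
tool_rot: [0.767, 0.642, 0.0, 0.001]
force: [0.8, -0.6, -0.5]
finger_gap: 0.002
gripper_force: 0.0
```

```bash
cat > h.py <<'E'
from station import manip
import numpy as np
def st():
    s=manip.sense(); q=s["tool_rot"]; yaw=np.degrees(2*np.arctan2(q[1],q[0]))
    print("t",round(s["t"],2),"tcp",np.round(s["tcp_pos"],4).tolist(),"yaw",round(yaw,2),"F",np.round(s["force"],1).tolist(),"T",np.round(s["ft_torque"],2).tolist(),"gap",round(s["finger_gap"],3),round(s["gripper_force"],1),"q",np.round(s["q"],2).tolist())
E
python3 -c "
from h import *
st()
for c in ('side','top'):
    manip.snapshot(c)
    for l in ('cover_hinge','cover_lug','knob_mid'):
        print(c,l,[(np.round(d['xyz'],3).tolist(),round(d['confidence'],2)) for d in manip.mark_of(l,c)[:2]])"
```

```text
t 2.8 tcp [0.4342, -0.024, 0.372] yaw 79.92 F [0.8, -0.6, -0.5] T [-0.04, -0.01, 0.06] gap 0.002 0.0 q [-0.31, 0.1, 1.67, -0.0, 1.37, -0.14]
side cover_hinge [([0.503, 0.092, 0.141], 0.58), ([0.473, -0.461, -0.003], 0.44)]
side cover_lug [([0.507, 0.074, 0.281], 0.59)]
side knob_mid [([0.498, 0.122, 0.226], 0.84)]
top cover_hinge [([0.509, 0.093, 0.139], 0.91)]
top cover_lug [([0.508, 0.071, 0.28], 0.63), ([0.472, -0.456, -0.002], 0.49)]
top knob_mid [([0.501, 0.125, 0.227], 0.83)]
```

{"method": "move_arm", "body": {
  "increments": [
    [[1, 0.017, 0.037, 0, 4.5], [1, 0.017, 0.037, 0, 4.5], [1, 0.017, 0.037, 0, 4.5], [1, 0.017, 0.037, 0, 4.5], [1, 0, 0, -0.03, 0], [1, 0, 0, -0.03, 0], [1, 0, 0, -0.02, 0], [1, 0, 0, -0.015, 0]]
  ]
}}

```text
t: 4.0
tcp_pos: [0.501, 0.1212, 0.2746]
tool_rot: [0.659, 0.752, -0.001, -0.001]
force: [0.2, -0.0, 0.4]
finger_gap: 0.003
gripper_force: 0.0
```

```bash
python3 -c "
from h import *
import cv2
st()
s=manip.snapshot('side');cv2.imwrite('pics/side1.png',cv2.resize(s['img'][150:350,200:400,::-1],(600,600)))
H=np.array([.5065,.093,.1405]);u=np.array([-.13,.9915,0])
p=None
for th in (1.33,1.2,1.05,.9,.75,.6,.45,.3,.2,.1,.05,0):
    r=.142+.006*(1-th/1.33); y=-r*np.cos(th)+.0135*np.sin(th)+.011
    P=H+u*y+[0,0,r*np.sin(th)+.0135*np.cos(th)]
    print(th,np.round(P,4), None if p is None else np.round(P-p,4)); p=P
"
```

```text
t 4.0 tcp [0.501, 0.1212, 0.2746] yaw 97.61 F [0.2, -0.0, 0.4] T [0.06, -0.03, -0.0] gap 0.003 0.0 q [0.02, 0.33, 1.65, -0.0, 1.17, -0.11]
1.33 [0.5078 0.0833 0.2816] None
1.2 [0.5102 0.0652 0.2783] [ 0.0024 -0.0182 -0.0033]
1.05 [0.5128 0.0448 0.2715] [ 0.0027 -0.0203 -0.0068]
0.9 [0.5153 0.0257 0.2616] [ 0.0025 -0.0192 -0.0098]
0.75 [0.5176 0.0081 0.249 ] [ 0.0023 -0.0176 -0.0127]
0.6 [ 0.5197 -0.0074  0.2337] [ 0.002  -0.0155 -0.0153]
0.45 [ 0.5214 -0.0206  0.2161] [ 0.0017 -0.0132 -0.0175]
0.3 [ 0.5228 -0.031   0.1967] [ 0.0014 -0.0105 -0.0194]
0.2 [ 0.5235 -0.0364  0.183 ] [ 0.0007 -0.0053 -0.0138]
0.1 [ 0.524  -0.0403  0.1687] [ 0.0005 -0.0039 -0.0143]
0.05 [ 0.5242 -0.0418  0.1614] [ 0.0002 -0.0014 -0.0073]
0 [ 0.5243 -0.0428  0.154 ] [ 0.0001 -0.0011 -0.0074]
```

View pics/side1.png

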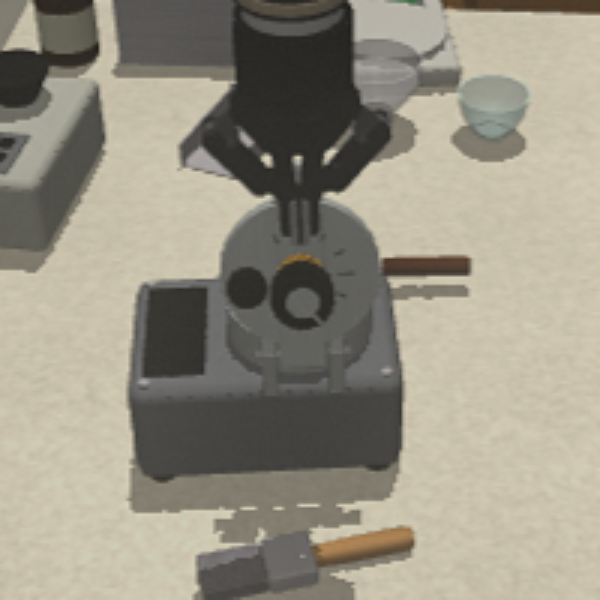

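The shut fingers hang centred behind the lug (crop pixels 298, 210). The white index line on the knob shows at about (318, 318). I'm starting the push.

{"method": "move_arm", "body": {
  "increments": [
    [[1, 0.0015, -0.0095, 0, 0], [1, 0.0015, -0.0095, 0, 0], [1, 0.0015, -0.0095, 0, 0], [1, 0.0015, -0.0095, 0, 0], [1, 0.0015, -0.009, 0, 0], [1, 0.0015, -0.009, 0, 0], [1, 0.0013, -0.01, -0.001, 0], [1, 0.0013, -0.01, -0.002, 0]]
  ]
}}

```text
t: 4.85
tcp_pos: [0.513, 0.0462, 0.2732]
tool_rot: [0.658, 0.753, 0.0, -0.0]
force: [-1.0, 4.4, -0.5]
finger_gap: -0.001
gripper_force: 1.7
```

{"method": "move_arm", "body": {
  "increments": [
    [[1, 0.0013, -0.01, -0.005, 0], [1, 0.0013, -0.01, -0.005, 0], [1, 0.0012, -0.009, -0.0065, 0], [1, 0.0012, -0.009, -0.0065, 0], [1, 0.001, -0.0075, -0.0075, 0], [1, 0.001, -0.0075, -0.0075, 0], [1, 0.0005, -0.0045, -0.006, 0], [1, 0.0005, -0.0045, -0.006, 0]]
  ]
}}

```text
t: 5.65
tcp_pos: [0.5215, -0.0163, 0.2229]
tool_rot: [0.658, 0.753, -0.0, 0.0]
force: [-0.2, 1.1, 2.2]
finger_gap: -0.002
gripper_force: 0.9
```

```bash
python3 -c "
from h import *
st()
manip.snapshot('side');manip.snapshot('top')
for c in ('side','top'):
    for l in ('cover_hinge','cover_lug','knob_mid'):
        print(c,l,[(np.round(d['xyz'],3).tolist(),round(d['confidence'],2)) for d in manip.mark_of(l,c)[:2]])"
```

```text
t 5.65 tcp [0.5215, -0.0163, 0.2229] yaw 97.75 F [-0.2, 1.1, 2.2] T [0.17, 0.15, 0.05] gap -0.002 0.9 q [-0.25, 0.4, 1.7, -0.0, 1.04, -0.38]
side cover_hinge [([0.502, 0.094, 0.141], 0.89), ([0.521, -0.022, 0.221], 0.49)]
side cover_lug [([0.521, -0.02, 0.22], 0.93), ([0.508, 0.052, 0.209], 0.64)]
side knob_mid []
top cover_hinge []
top cover_lug [([0.519, -0.024, 0.214], 0.9)]
top knob_mid [([0.51, 0.056, 0.225], 0.47)]
```

{"method": "move_arm", "body": {
  "increments": [
    [[1, 0.0004, -0.0034, -0.0067, 0], [1, 0.0004, -0.0034, -0.0067, 0], [1, 0.0004, -0.0034, -0.0067, 0], [1, 0.0004, -0.0034, -0.0067, 0], [1, 0.0004, -0.0034, -0.0067, 0], [1, 0.0003, -0.0034, -0.0067, 0], [1, 0.0002, -0.002, -0.006, 0], [1, 0.0002, -0.002, -0.006, 0]]
  ]
}}

```text
t: 6.85
tcp_pos: [0.5233, -0.0399, 0.1703]
tool_rot: [0.658, 0.753, -0.0, -0.001]
force: [-0.3, 0.9, 1.3]
finger_gap: -0.004
gripper_force: 0.6
```

{"method": "move_arm", "body": {
  "increments": [
    [[1, 0.0001, -0.001, -0.003, 0], [1, 0.0001, -0.001, -0.003, 0], [1, 0, -0.0005, -0.002, 0], [1, 0, -0.0005, -0.002, 0], [1, 0, 0, -0.0015, 0], [1, 0, 0, -0.0015, 0]]
  ]
}}

```text
t: 7.45
tcp_pos: [0.5242, -0.0432, 0.1582]
tool_rot: [0.658, 0.753, -0.0, 0.0]
force: [-1.0, -1.1, 1.6]
finger_gap: 0.003
gripper_force: 0.6
```

{"method": "move_arm", "body": {
  "increments": [
    [[1, 0, 0, -0.001, 0], [1, 0, 0, -0.001, 0], [1, 0, 0, -0.001, 0], [1, 0, 0, -0.001, 0], [1, 0, 0, 0, 0]]
  ]
}}

```text
t: 7.95
tcp_pos: [0.5245, -0.0432, 0.1562]
tool_rot: [0.658, 0.753, 0.0, 0.001]
force: [-3.2, 0.1, 14.7]
finger_gap: -0.001
gripper_force: 7.3
```

Contact at 14.7 N with the tip at 156 mm means the cover is seated. I'll lift off, open the fingers and turn to about 170°, ready for the knob.

{"method": "move_arm", "body": {
  "increments": [
    [[1, 0, 0, 0.03, 0], [1, 0, -0.03, 0.04, 8.5], [-1, 0, -0.03, 0.04, 8.5], [-1, 0, -0.03, 0.02, 8.5], [-1, 0, 0, 0, 8.5], [-1, 0, 0, 0, 8.5], [-1, 0, 0, 0, 8.5], [-1, 0, 0, 0, 8.5]]
  ]
}}

```text
t: 8.75
tcp_pos: [0.5241, -0.1329, 0.284]
tool_rot: [0.194, 0.981, 0.0, 0.0]
force: [-0.4, 0.7, -0.3]
finger_gap: 0.991
gripper_force: 0.0
```

```bash
python3 -c "
from h import *
import cv2
st()
for k in range(2):
  for c in ('side','top'):
    s=manip.snapshot(c)
    for l in ('mill','cover_hinge','cover_lug','knob','knob_mid'):
        print(c,l,[(np.round(d['xyz'],3).tolist(),round(d['confidence'],2)) for d in manip.mark_of(l,c)[:2]])
    if not k:
      i=s['img'][:,:,::-1]; i=i[180:300,240:360] if c=='side' else i[150:270,260:380]
      cv2.imwrite(f'pics/{c}2.png',cv2.resize(i,(600,600)))
"
```

```text
t 8.75 tcp [0.5241, -0.1329, 0.284] yaw 157.57 F [-0.4, 0.7, -0.3] T [0.04, 0.0, 0.07] gap 0.991 0.0 q [-0.46, 0.35, 1.58, 0.0, 1.21, -1.63]
side mill [([0.516, 0.022, 0.001], 0.58)]
side cover_hinge [([0.503, 0.093, 0.139], 0.87)]
side cover_lug [([0.522, -0.046, 0.153], 0.59)]
side knob [([0.512, 0.024, 0.178], 0.7)]
side knob_mid [([0.514, 0.022, 0.195], 0.87)]
top mill [([0.524, -0.045, 0.154], 0.31)]
top cover_hinge [([0.509, 0.096, 0.14], 0.78)]
top cover_lug [([0.524, -0.049, 0.154], 0.78)]
top knob [([0.518, 0.026, 0.18], 0.6)]
top knob_mid [([0.516, 0.024, 0.191], 0.81), ([0.507, 0.095, 0.142], 0.59)]
side mill [([0.518, 0.022, 0.002], 0.59), ([0.495, 0.186, 0.0], 0.27)]
side cover_hinge [([0.504, 0.092, 0.142], 0.66)]
side cover_lug [([0.522, -0.047, 0.152], 0.77)]
side knob [([0.511, 0.024, 0.18], 0.58)]
side knob_mid [([0.511, 0.021, 0.195], 0.55)]
top mill []
top cover_hinge [([0.51, 0.093, 0.14], 0.96)]
top cover_lug [([0.525, -0.046, 0.153], 0.87)]
top knob [([0.514, 0.023, 0.179], 0.81), ([0.622, 0.412, 0.001], 0.26)]
top knob_mid [([0.516, 0.024, 0.194], 0.9)]
```

View pics/side2.png

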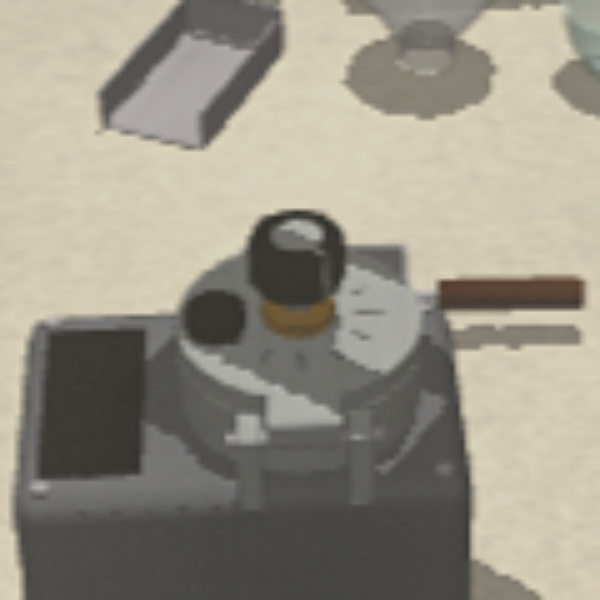

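View pics/top2.png

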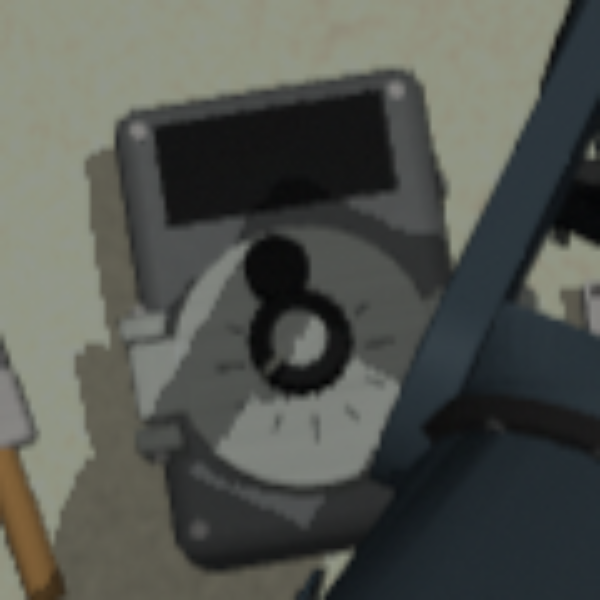

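The cover looks shut: the lug measures 0.153 high at y -0.047. The knob axis is at about (0.515, 0.023), crop pixel (300, 340) from the top. The index line points to (270, 368), about 133° in the world frame, so the adjuster should be near 2.2 rad. I'm moving over it and descending.

{"method": "move_arm", "body": {
  "increments": [
    [[-1, -0.002, 0.032, 0, 0], [-1, -0.002, 0.032, 0, 0], [-1, -0.002, 0.032, 0, 0], [-1, -0.002, 0.032, 0, 0], [-1, -0.001, 0.028, 0, 0], [-1, 0, 0, -0.02, 0], [-1, 0, 0, -0.02, 0], [-1, 0, 0, 0, 0]]
  ]
}}

```text
t: 10.75
tcp_pos: [0.5132, 0.0237, 0.242]
tool_rot: [0.197, 0.98, -0.0, -0.003]
force: [-1.5, -0.9, -0.3]
finger_gap: 1.001
gripper_force: 0.0
```

{"method": "move_arm", "body": {
  "increments": [
    [[-1, 0, 0, -0.015, 0], [-1, 0, 0, -0.015, 0], [-1, 0, 0, -0.015, 0], [-1, 0, 0, -0.015, 0], [-1, 0, 0, -0.012, 0], [-1, 0, 0, 0, 0]]
  ]
}}

```text
t: 11.35
tcp_pos: [0.5145, 0.023, 0.1712]
tool_rot: [0.197, 0.98, -0.0, -0.001]
force: [0.1, 0.5, -0.5]
finger_gap: 1.004
gripper_force: 0.0
```

{"method": "move_arm", "body": {
  "increments": [
    [[1, 0, 0, 0, 0], [1, 0, 0, 0, 0], [1, 0, 0, 0, 0], [1, 0, 0, 0, 0], [1, 0, 0, 0, 0], [1, 0, 0, 0, 0]]
  ],
  "newtons": 30
}}

```text
t: 11.95
tcp_pos: [0.5151, 0.0215, 0.1735]
tool_rot: [0.197, 0.98, -0.002, 0.001]
force: [-2.8, -5.0, 6.1]
finger_gap: 0.508
gripper_force: 30.2
```

```bash
python3 -c "
from h import *
st()"
```

```text
t 11.95 tcp [0.5151, 0.0215, 0.1735] yaw 157.32 F [-2.8, -5.0, 6.1] T [-0.87, 0.46, -0.0] gap 0.508 30.2 q [-0.17, 0.46, 1.76, -0.0, 0.91, -1.35]
```

The knob is gripped: the gap reads 43 mm. I'll relieve the small offset, grip firmer and turn clockwise.

{"method": "move_arm", "body": {
  "increments": [
    [[1, 0.0005, -0.0015, 0.002, 0], [1, 0, 0, 0, 0], [1, 0, 0, 0, -4], [1, 0, 0, 0, -6], [1, 0, 0, 0, -6], [1, 0, 0, 0, -6], [1, 0, 0, 0, -6], [1, 0, 0, 0, -6]]
  ],
  "newtons": 60
}}

```text
t: 12.75
tcp_pos: [0.5145, 0.0208, 0.1737]
tool_rot: [0.477, 0.879, -0.001, -0.001]
force: [-2.3, -4.7, -3.1]
finger_gap: 0.5
gripper_force: 64.1
```

```bash
python3 -c "
from h import *
st()"
```

```text
t 12.75 tcp [0.5145, 0.0208, 0.1737] yaw 123.09 F [-2.3, -4.7, -3.1] T [-0.66, 0.31, 0.18] gap 0.5 64.1 q [-0.18, 0.46, 1.76, -0.0, 0.92, -0.75]
```

{"method": "move_arm", "body": {
  "increments": [
    [[1, 0, -0.001, 0, -6], [1, 0, 0, 0, -6], [1, 0, 0, 0, -6], [1, 0, 0, 0, -6], [1, 0, 0, 0, -6], [1, 0, 0, 0, -6], [1, 0, 0, 0, -6], [1, 0, 0, 0, -6]]
  ]
}}

```text
t: 13.55
tcp_pos: [0.5132, 0.0206, 0.1737]
tool_rot: [0.793, 0.609, -0.002, -0.002]
force: [-5.3, -1.1, -0.8]
finger_gap: 0.499
gripper_force: 64.3
```

```bash
python3 -c "
from h import *
import cv2
st()
s=manip.snapshot('side');cv2.imwrite('pics/side3.png',cv2.resize(s['img'][180:300,240:360,::-1],(600,600)))"
```

```text
t 13.55 tcp [0.5132, 0.0206, 0.1737] yaw 75.07 F [-5.3, -1.1, -0.8] T [-0.37, 0.57, 0.12] gap 0.499 64.3 q [-0.18, 0.46, 1.76, -0.0, 0.92, 0.08]
```

View pics/side3.png

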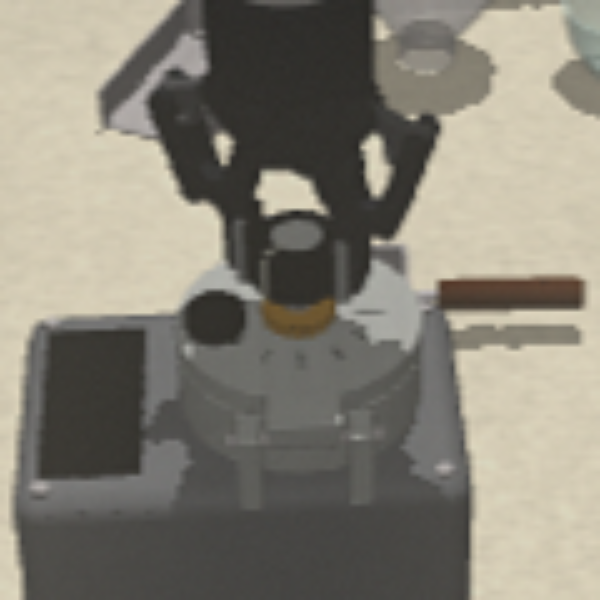

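The index line has followed the grip: it is now at (265, 270) on the knob's side, about 50° in the world frame, after an 82° turn. About 43° should remain, so I'm continuing and then slowing.

{"method": "move_arm", "body": {
  "increments": [
    [[1, -0.001, 0, 0, -5], [1, 0, 0, 0, -5], [1, 0, 0, 0, -5], [1, 0, 0, 0, -5], [1, 0, 0, 0, -4], [1, 0, 0, 0, -2], [1, 0, 0, 0, -2], [1, 0, 0, 0, -2]]
  ]
}}

```text
t: 14.4
tcp_pos: [0.5125, 0.0211, 0.1737]
tool_rot: [0.923, 0.385, -0.002, -0.001]
force: [-3.5, -0.3, -1.1]
finger_gap: 0.5
gripper_force: 64.1
```

```bash
python3 -c "
from h import *
st()"
```

```text
t 14.4 tcp [0.5125, 0.0211, 0.1737] yaw 45.31 F [-3.5, -0.3, -1.1] T [-0.06, 0.67, 0.18] gap 0.5 64.1 q [-0.18, 0.46, 1.77, -0.0, 0.92, 0.6]
```

{"method": "move_arm", "body": {
  "increments": [
    [[1, 0, 0, 0, -2], [1, 0, 0, 0, -2], [1, 0, 0, 0, -2]]
  ]
}}

```text
t: 14.7
tcp_pos: [0.5124, 0.0212, 0.1737]
tool_rot: [0.942, 0.336, -0.002, -0.001]
force: [-4.2, -0.3, -1.3]
finger_gap: 0.494
gripper_force: 64.2
```

```bash
python3 -c "
from h import *
st()"
```

```text
t 14.7 tcp [0.5124, 0.0212, 0.1737] yaw 39.31 F [-4.2, -0.3, -1.3] T [0.02, 0.65, 0.17] gap 0.494 64.2 q [-0.18, 0.46, 1.77, 0.0, 0.92, 0.71]
```

{"method": "move_arm", "body": {
  "increments": [
    [[1, 0, 0, 0, -2], [1, 0, 0, 0, -2]]
  ]
}}

```text
t: 14.9
tcp_pos: [0.5123, 0.0212, 0.1737]
tool_rot: [0.953, 0.303, -0.002, -0.001]
force: [-3.9, 0.4, -0.8]
finger_gap: 0.497
gripper_force: 64.2
```

```bash
python3 -c "
from h import *
st()"
```

```text
t 14.9 tcp [0.5123, 0.0212, 0.1737] yaw 35.3 F [-3.9, 0.4, -0.8] T [0.01, 0.69, 0.13] gap 0.497 64.2 q [-0.18, 0.46, 1.77, 0.0, 0.92, 0.78]
```

{"method": "move_arm", "body": {
  "increments": [
    [[1, 0, 0, 0, -1.5], [1, 0, 0, 0, -1.5]]
  ]
}}

```text
t: 15.1
tcp_pos: [0.5123, 0.0213, 0.1737]
tool_rot: [0.961, 0.278, -0.002, -0.001]
force: [-4.8, 0.3, 0.3]
finger_gap: 0.497
gripper_force: 64.2
```

```bash
python3 -c "
from h import *
st()"
```

```text
t 15.1 tcp [0.5123, 0.0213, 0.1737] yaw 32.26 F [-4.8, 0.3, 0.3] T [0.13, 0.86, 0.13] gap 0.497 64.2 q [-0.18, 0.46, 1.77, 0.0, 0.92, 0.83]
```

{"method": "move_arm", "body": {
  "increments": [
    [[1, 0, 0, 0, -1.5], [1, 0, 0, 0, -1.5]]
  ]
}}

```text
t: 15.3
tcp_pos: [0.5122, 0.0213, 0.1737]
tool_rot: [0.967, 0.254, -0.002, -0.001]
force: [-5.5, 1.2, -0.7]
finger_gap: 0.5
gripper_force: 64.4
```

```bash
python3 -c "
from h import *
st()"
```

```text
t 15.3 tcp [0.5122, 0.0213, 0.1737] yaw 29.44 F [-5.5, 1.2, -0.7] T [0.43, 0.83, 1.34] gap 0.5 64.4 q [-0.18, 0.46, 1.77, -0.0, 0.92, 0.88]
```

{"method": "move_arm", "body": {
  "increments": [
    [[1, 0, 0, 0, -1.5], [1, 0, 0, 0, -1.5]]
  ]
}}

```text
t: 15.5
tcp_pos: [0.5115, 0.021, 0.1737]
tool_rot: [0.973, 0.231, -0.004, -0.0]
force: [-6.9, 0.9, 1.8]
finger_gap: 0.497
gripper_force: 64.4
```

```bash
python3 -c "
from h import *
st()"
```

```text
t 15.5 tcp [0.5115, 0.021, 0.1737] yaw 26.71 F [-6.9, 0.9, 1.8] T [0.17, 1.11, 2.0] gap 0.497 64.4 q [-0.18, 0.46, 1.77, -0.0, 0.92, 0.93]
```

The stop has been reached: torque rose to 1.3 and then 2.0 N m. I'll back off in small steps to find the angle where the knob breaks loose.

{"method": "move_arm", "body": {
  "increments": [
    [[1, 0, 0, 0, 0.7]]
  ]
}}

```text
t: 15.6
tcp_pos: [0.5115, 0.021, 0.1737]
tool_rot: [0.971, 0.237, -0.004, -0.0]
force: [-7.1, -0.4, 0.2]
finger_gap: 0.499
gripper_force: 64.4
```

```bash
python3 -c "
from h import *
st()"
```

```text
t 15.6 tcp [0.5115, 0.021, 0.1737] yaw 27.42 F [-7.1, -0.4, 0.2] T [-0.08, 1.14, 1.12] gap 0.499 64.4 q [-0.18, 0.46, 1.77, -0.0, 0.92, 0.92]
```

{"method": "move_arm", "body": {
  "increments": [
    [[1, 0, 0, 0, 0.7]]
  ]
}}

```text
t: 15.7
tcp_pos: [0.5115, 0.021, 0.1737]
tool_rot: [0.97, 0.242, -0.003, -0.001]
force: [-6.7, -0.9, 1.1]
finger_gap: 0.499
gripper_force: 64.4
```

```bash
python3 -c "
from h import *
st()"
```

```text
t 15.7 tcp [0.5115, 0.021, 0.1737] yaw 28.0 F [-6.7, -0.9, 1.1] T [-0.14, 1.15, 0.6] gap 0.499 64.4 q [-0.18, 0.46, 1.77, -0.0, 0.92, 0.91]
```

{"method": "move_arm", "body": {
  "increments": [
    [[1, 0, 0, 0, 0.7]]
  ]
}}

```text
t: 15.8
tcp_pos: [0.5116, 0.021, 0.1737]
tool_rot: [0.969, 0.247, -0.003, -0.001]
force: [-7.6, -1.0, 1.5]
finger_gap: 0.493
gripper_force: 64.4
```

```bash
python3 -c "
from h import *
st()"
```

```text
t 15.8 tcp [0.5116, 0.021, 0.1737] yaw 28.55 F [-7.6, -1.0, 1.5] T [-0.27, 1.11, 0.1] gap 0.493 64.4 q [-0.18, 0.46, 1.77, -0.0, 0.92, 0.9]
```

{"method": "move_arm", "body": {
  "increments": [
    [[1, 0, 0, 0, 0.7]]
  ]
}}

```text
t: 15.9
tcp_pos: [0.5116, 0.021, 0.1737]
tool_rot: [0.968, 0.252, -0.003, -0.001]
force: [-7.3, -1.0, 1.2]
finger_gap: 0.499
gripper_force: 64.4
```

```bash
python3 -c "
from h import *
st()"
```

```text
t 15.9 tcp [0.5116, 0.021, 0.1737] yaw 29.14 F [-7.3, -1.0, 1.2] T [-0.28, 1.07, -0.11] gap 0.499 64.4 q [-0.18, 0.46, 1.77, -0.0, 0.92, 0.89]
```

{"method": "move_arm", "body": {
  "increments": [
    [[1, 0, 0, 0, 0.7]]
  ]
}}

```text
t: 16.0
tcp_pos: [0.5116, 0.021, 0.1737]
tool_rot: [0.966, 0.257, -0.003, -0.001]
force: [-6.3, -1.1, 1.0]
finger_gap: 0.499
gripper_force: 64.4
```

```bash
python3 -c "
from h import *
st()"
```

```text
t 16.0 tcp [0.5116, 0.021, 0.1737] yaw 29.83 F [-6.3, -1.1, 1.0] T [-0.29, 1.16, -0.11] gap 0.499 64.4 q [-0.18, 0.46, 1.77, -0.0, 0.92, 0.87]
```

Break-loose is at a tool yaw of about 28.8°, with torque settling at -0.11 N m. The target yaw is therefore 118.8°, another +89° from here.

{"method": "move_arm", "body": {
  "increments": [
    [[1, -0.001, 0, 0, 3], [1, 0, 0, 0, 6], [1, 0, 0, 0, 6], [1, 0, 0, 0, 6], [1, 0, 0, 0, 6], [1, 0, 0, 0, 6], [1, 0, 0, 0, 6], [1, 0, 0, 0, 6]]
  ]
}}

```text
t: 16.8
tcp_pos: [0.513, 0.0199, 0.1738]
tool_rot: [0.793, 0.609, -0.001, -0.0]
force: [-2.6, -3.0, -3.9]
finger_gap: 0.496
gripper_force: 64.0
```

{"method": "move_arm", "body": {
  "increments": [
    [[1, 0, 0, 0, 6], [1, 0, 0, 0, 6], [1, 0, 0, 0, 6], [1, 0, 0, 0, 6], [1, 0, 0, 0, 6], [1, 0, 0, 0, 6], [1, 0, 0, 0, 5], [1, 0, 0, 0, 3]]
  ]
}}

```text
t: 17.6
tcp_pos: [0.5147, 0.02, 0.1738]
tool_rot: [0.508, 0.861, 0.0, 0.001]
force: [0.9, -2.3, -6.4]
finger_gap: 0.501
gripper_force: 63.7
```

```bash
python3 -c "
from h import *
import cv2
st()
s=manip.snapshot('side');cv2.imwrite('pics/side4.png',cv2.resize(s['img'][180:300,240:360,::-1],(600,600)))
for l in ('cover_lug','knob_mid'): print(l,[(np.round(d['xyz'],3).tolist(),round(d['confidence'],2)) for d in manip.mark_of(l,'side')[:2]])"
```

```text
t 17.6 tcp [0.5147, 0.02, 0.1738] yaw 118.92 F [0.9, -2.3, -6.4] T [-0.51, 0.04, -0.19] gap 0.501 63.7 q [-0.18, 0.46, 1.77, -0.0, 0.91, -0.68]
cover_lug [([0.522, -0.046, 0.154], 0.78)]
knob_mid [([0.513, 0.024, 0.195], 0.85)]
```

View pics/side4.png

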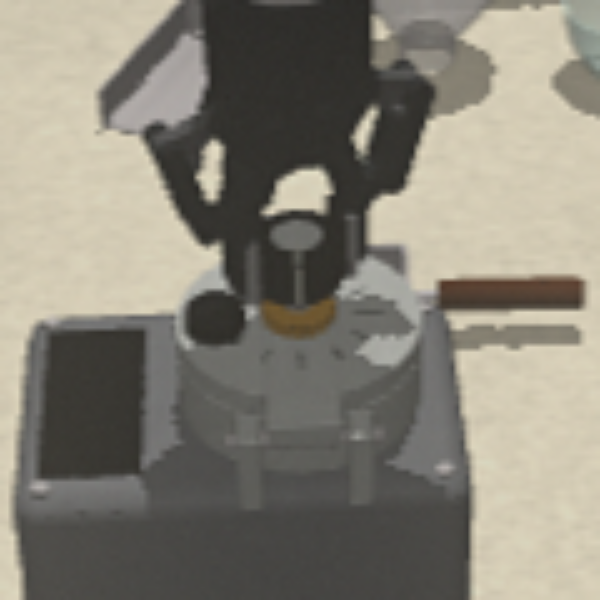

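The index line now faces the hinge side, at (298, 280) on the knob. That is about 97° in the world frame, a quarter turn from the mill's x axis. The cover is shut and the grip holds. I'll ease the slight upward pull, then hand in.

{"method": "move_arm", "body": {
  "increments": [
    [[1, 0, -0.0005, -0.0015, 0], [1, 0, 0, 0, 0], [1, 0, 0, 0, 0]]
  ]
}}

```text
t: 18.05
tcp_pos: [0.5147, 0.02, 0.1737]
tool_rot: [0.51, 0.86, 0.001, 0.001]
force: [0.7, -0.9, 4.4]
finger_gap: 0.496
gripper_force: 64.8
```

```bash
python3 -c "
from h import *
st()
print(manip.sign_off())"
```

```text
t 18.05 tcp [0.5147, 0.02, 0.1737] yaw 118.73 F [0.7, -0.9, 4.4] T [-0.33, 0.21, 0.03] gap 0.496 64.8 q [-0.18, 0.46, 1.77, 0.0, 0.91, -0.68]
the job is handed in; nothing more can be done
None
```

The cover is shut, and the knob was turned clockwise to its stop, backed off a quarter turn and is still gripped there; the job was handed in at about 18 s.

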